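# Blank off the leak tester's port for its self-check

## Robot

A 6-joint arm with a two-finger parallel gripper is mounted at the origin on the work surface. World frame = base frame: x ahead of the robot, y to its left, z up, the work surface at z = 0. Lengths are in m, angles in rad, forces in N, time in s.
With the tool pointing down it reaches from about 0.3 to 0.775 m from the base axis. Payload 14.6 kg.
Tool frame: the origin (TCP) lies between the finger pads; the fingertips stand 8 mm ahead of it and the grasp point (between the pads) lies 11 mm behind it (ctrl.tip_reach is the distance from the TCP to the fingertips, in m); y points along the fingers, z is the direction in which the jaws open and shut, and the axes are right-handed (so a half turn about y gives the same grasp; the last joint's range is limited). The gripper opens to 94 mm and grips with 3 to 60 N. Pads are 16 mm wide; open, the fingers measure 119 mm over their backs; the gripper's body (75 mm by 177 mm) begins 78 mm behind the grasp point.
Start: joints at [1.087, 0.3, 1.521, -0, 1.321, -0.067], TCP at [0.223, 0.503, 0.213] pointing down, gripper open.
Joint ranges: [-3.03, 3.03], [-0.79, 2.21], [0.23, 2.52], [-1.04, 4.18], [0, 3.07], [-2.55, 2.55]. Speed limits (rad/s): [2.22, 2.22, 2.57, 3.14, 3.14, 3.14].

## Interface

Orientations are given as [roll, pitch, yaw] about the fixed x, y, z axes, in that order (R = Rz(yaw) Ry(pitch) Rx(roll)).
In Python, from station import ctrl gives the robot as it stands.
- The arm moves only by the tool play_rows, never from a script. Its arguments are lists of equal length, an entry for each row: "twist": the turn, a rotation vector about the world's x, y, z as a fraction of full scale, a list of three; "travel": the shift along the world's x, y, z as a fraction of full scale, a list of three; "grip": the gripper's target within -1 to 1 (shut at 1, half-way at 0, fully open at -1). A call has 1 to 12 rows; each row shifts and turns the commanded pose from where the row before left it; what a row does not reach is not made up. Full scale, the value 1, is 5 cm for a shift and 90 degrees for a turn. A row lasts 1/10 s, in which the tool goes at most 50 mm and 8.59 degrees, less where a joint would pass 70% of its speed; a pose out of reach is approached as far as the arm can. A call with a number of a shift or a turn outside -1 to 1 is refused whole. A call with a gripper value outside its range is refused whole. The fingers move at their own pace and stop on an object; "force" is the grip in N (left out, the last holds). Time passes only in rows, so rows that do not move let the fingers close. It gives the time, the measured TCP pose, the force and the opening at its end, in the units of the state.
- ctrl.get_obs(): the state, without advancing time (a new reading comes with each control period).
- ctrl.camera(name): name is "scene" or "top" or "wrist"; returns a dict with "img" (420x560x3 uint8, red, green, blue), "vfov" (degrees; the focal length in pixels is half the picture's height over the tangent of half this angle, whatever the lens; pixels are square), "cx", "cy" (the principal point, pixels), "rvec" (rotation vector, rad) and "tvec" (3), from world to camera coordinates, as OpenCV has them. Camera axes: x right, y down, z forward; pixel columns grow to the right and rows downward; lengths in m; the calibration is good to about 2 mm. A picture is of the moment at which its call begins. There is no depth.
- ctrl.hand_in(): hands the job in, once; it reports no verdict.
Trained networks look in a picture, given as the dict that the camera call returned (one of the last four; its "shot" number tells which), for a name from the list of things; names that differ only in an ending like _2 or _b are one class to them, and where a whole thing is asked for, a point or a joint stands for the part that bears it (a point fixed in the world has none). Each returns a list of dicts, best first, with "confidence" (0 to 1); they miss things now and then, are a little off and sometimes report something else, mostly with a low value. They report only what shows in the picture. A call takes as long as a camera call. They do not tell look-alikes from the thing itself.
- ctrl.boxes_of(name, picture): "point" ([column, row] in pixels, amid what is visible of it).
- ctrl.trace(name, picture): "pixels" (420x560 bool, what is visible of it) and "point" ([column, row] in pixels, amid what is visible of it).
The state is a dict: "time_s": time; "qpos": joint angles; "joint_vel": joint speeds; "tau": joint torques, N m; "ee_pos": TCP position; "eef_rot": TCP orientation; "force": force on the tool from outside, world axes, zero at the start; "moment": the same for the moment, N m; "grip_width": finger opening in m.
Only numpy, scipy, OpenCV 4.12 (cv2) and the standard library are available. Lean on these libraries where they do the work, as an engineer would, in place of code of your own. Each camera call takes 0.05 s, during which the arm holds its last target.

## Task

Start the phone leak tester's self-check: press its start button fully down and let it come back up, then pick up the square-gripped steel coupler and press it squarely onto the leaning brass nipple until the two catches snap over its flange. Keep gripping it and hold it pressed fully home against the nipple's spring: the program finishes while still holding it there. Leave the phones, jars, tools and other things on the bench where they are.

Things in the scene. Friction and masses are not known exactly. Their poses are not given: they have to be found in the camera images.
- start_top (a point): centre of the top of the leak tester's start button: a round grey push button, 28 mm across, in a black 44 mm collar, on top of the grey console box (130 x 150 x 55 mm, the button is on the robot's side of its display). The top stands 73 mm above the table, 6 mm above its collar; it goes straight down
- start (a joint): travel of the start button, m: 0 out, 0.006 fully down (about 1.5 N to start, 5 N when fully down); it springs back by itself
- port: fixed port block: aluminium foot 100 x 90 x 30 mm with a round steel boss 42 mm across leaning 0.5 rad (29 degrees) from vertical towards the block's own -x side (the robot's side, within about 0.5 rad of yaw). From the flat 56 mm top of the boss stands a brass nipple between two sprung steel catches. Origin under the centre of the foot
- nipple_tip (a point): centre of the flat end of the brass nipple; its z axis points out along the nipple, away from the block (0.5 rad from vertical). The nipple's head is 15 mm in diameter and tapers to 9 mm over its last 4 mm; the end stands 32 mm out of the boss when free, 23 mm when fully pressed in. This point moves with the nipple
- nipple (a joint): how far the sprung nipple is pushed into its boss along its own axis, m: 0 free, 0.009 at its stop; its spring resists with 4 N at first, 10 N at the stop. The catches snap over the coupler's flange at about 0.004; the spring then still lifts the coupler back up to the catches unless it is held down
- catch_l (a joint): outward slide of the sprung steel catch on the nipple's +y side, m: 0 closed, 0.005 at most. The catches stand 21.5 mm above the boss, 14 mm wide; their noses leave 31.8 mm between them, 12 to 14 mm above the boss, flaring to 39 mm at the top. The 36 mm flange spreads them about 0.002 (1 N rising to 2 N sideways on each), needing about 5 to 10 N of push, then they snap shut over it
- catch_r (a joint): the same for the catch on the nipple's -y side
- coupler_center (a point): half-way up the blanking coupler, on its axis, 46 mm above its mouth: loose steel, 92 mm tall, about 160 g, standing mouth-down on the mat; z points from mouth to top. From 24 to 89 mm above the mouth it is a square grip 24 x 24 mm, flats square to its x and y axes; below, a round 27 mm collar, and at the mouth a flange 36 mm across, 4 mm thick. It may go on turned any way
- coupler: the same coupler; origin at the centre of its mouth. The round socket in its underside is 28 mm wide at the mouth, narrows to 18 mm at 7.5 mm depth, and has a flat floor 20 mm deep on which the nipple's end bears: fully on, the coupler's half-way point lies 26 mm beyond the nipple's end along the nipple's axis
- phone: loose closed phone 74 x 152 x 9 mm lying on the far part of the mat; origin under its centre; leave alone
- flux_jar: loose closed jar, 48 mm across, 50 mm tall; origin under its centre; leave alone
- screw_jar: loose clear jar with white cap, 44 mm across, 55 mm tall; origin under its centre; leave alone
- weight: loose solid steel hold-down weight with a knob top, 44 mm across, 45 mm tall, round, no socket: not the coupler; leave alone
- screwdriver: loose screwdriver 150 mm long lying near the robot; leave alone
- phone2: second loose phone, same size, lying at the left; leave alone
- pen_cup: loose empty black pen cup, 68 mm across, 90 mm tall; leave alone
Things that resemble listed ones, but are neither listed nor needed, are in the scene too. Leave any purple or turquoise look-alike of the port alone. What is shaped like the part that bears start_top but green is not meant.

How it is judged:
By the outcome, as a careful person would: the job done as asked, in the order asked, and still so for the second after the job is handed in, while the arm keeps its last pose, push and grip.
It also fails if it takes over 58 s, if anything falls off the work surface, if the arm or the gripper's body presses on something with over 40 N, if the wrist force passes 120 N, or if a joint passes its speed limit or range.

## Working session

There is one attempt and no reset: what is moved stays moved. The work goes in short steps, Python scripts to look and compute and a tool call to move; the robot and the scene stay as the last step left them, time stands still between calls to the robot, and variables do not carry over. Pictures are saved under pics/ and viewed, and the job is handed in when it is done.

Besides the shell and the picture viewer there is one more tool, called after "Call:" as name(argument=value, ...), one argument or row to a line, values as JSON. play_rows: Moves the arm, as the interface text tells. Its arguments: {"type":"object","properties":{"twist":{"type":"array"},"travel":{"type":"array"},"grip":{"type":"array"},"force":{"type":"number"}},"required":["twist","travel","grip"]}

```bash
ls; mkdir -p pics; cat > h.py <<'E'
import numpy as np,cv2
from station import ctrl
def K(p):
    f=p['img'].shape[0]/2/np.tan(np.radians(p['vfov'])/2)
    return np.array([[f,0,p['cx']],[0,f,p['cy']],[0,0,1.]])
def proj(p,X):
    return cv2.projectPoints(np.atleast_2d(np.array(X,float)),np.array(p['rvec'],float),np.array(p['tvec'],float),K(p),None)[0][:,0]
def ray(p,uv):
    R=cv2.Rodrigues(np.array(p['rvec'],float))[0];t=np.array(p['tvec'],float)
    d=R.T@np.linalg.inv(K(p))@np.array([uv[0],uv[1],1.]);return -R.T@t,d/np.linalg.norm(d)
def atz(p,uv,z):
    c,d=ray(p,uv);return c+d*(z-c[2])/d[2]
def tri(pu):
    A=0;b=0
    for p,uv in pu:
        c,d=ray(p,uv);M=np.eye(3)-np.outer(d,d);A=A+M;b=b+M@c
    return np.linalg.solve(A,b)
def save(p,n,box=None,s=1):
    im=p['img'][:,:,::-1]
    if box: im=im[box[1]:box[3],box[0]:box[2]]
    cv2.imwrite('pics/'+n,cv2.resize(im,None,fx=s,fy=s,interpolation=cv2.INTER_CUBIC))
E
python3 - <<'E'
from h import *
import pickle
ps={}
for n in ['scene','top','wrist']:
    p=ctrl.camera(n);ps[n]=p;save(p,n+'0.png',s=1.4)
    print(n,p['vfov'],p['cx'],p['cy'],ray(p,(280,210)))
    for t in ['start_top','port','nipple_tip','coupler','coupler_center','weight','catch_l'] :
        print(t,[(np.round(d['point']).tolist(),round(d['confidence'],2)) for d in ctrl.boxes_of(t,p)])
pickle.dump(ps,open('p0.pkl','wb'))
print(ctrl.get_obs(),ctrl.tip_reach)
E
```

```text
pics
scene 42.894080688897205 281.2344614027445 212.58533610280784 (array([1.7269117 , 0.22876113, 1.11558993]), array([-0.7587066 , -0.09549804, -0.64439462]))
start_top [([184.0, 199.0], 0.58), ([186.0, 161.0], 0.39)]
port [([233.0, 232.0], 0.88), ([291.0, 239.0], 0.65)]
nipple_tip [([234.0, 210.0], 0.58)]
coupler [([352.0, 228.0], 0.67)]
coupler_center [([349.0, 231.0], 0.6), ([147.0, 254.0], 0.54)]
weight [([330.0, 283.0], 0.58)]
catch_l [([352.0, 230.0], 0.24)]
top 44.13690370108549 265.27329396555035 209.18054525182592 (array([0.31891221, 0.08199997, 1.64345593]), array([ 0.13614568, -0.00514924, -0.99067545]))
start_top [([380.0, 226.0], 0.59), ([397.0, 296.0], 0.48)]
port [([269.0, 197.0], 0.91), ([320.0, 207.0], 0.71)]
nipple_tip []
coupler [([211.0, 215.0], 0.52), ([322.0, 205.0], 0.3)]
coupler_center [([211.0, 215.0], 0.49)]
weight [([224.0, 158.0], 0.66)]
catch_l [([384.0, 228.0], 0.64)]
wrist 70.72019758953164 277.8629442285354 215.6008445712043 (array([0.14902123, 0.53558038, 0.38485615]), array([ 0.24003276, -0.0976244 , -0.96584355]))
start_top [([347.0, 379.0], 0.16)]
port []
nipple_tip []
coupler [([235.0, 409.0], 0.44)]
coupler_center [([234.0, 408.0], 0.51)]
weight []
catch_l []
{'time_s': 1.2, 'qpos': array([ 1.08737656e+00,  2.99885040e-01,  1.52096074e+00, -4.58547626e-06,
        1.32070677e+00, -6.65834700e-02]), 'joint_vel': array([-0.00117301,  0.00193639, -0.00084928,  0.00236011,  0.00292542,
        0.00040222]), 'tau': array([-5.73909347e-05, -5.31663179e+01, -3.52892232e+01,  7.08391727e-02,
        2.13262282e-02, -3.61159414e-05]), 'ee_pos': array([0.22267596, 0.50291212, 0.21347042]), 'eef_rot': array([-1.57075661e+00, -7.10144958e-06, -4.16835165e-01]), 'force': array([0.04615138, 0.17383808, 0.16460404]), 'moment': array([ 0.06769863,  0.04698116, -0.00332161]), 'grip_width': 0.09391462850768614} 0.008
```

View pics/scene0.png

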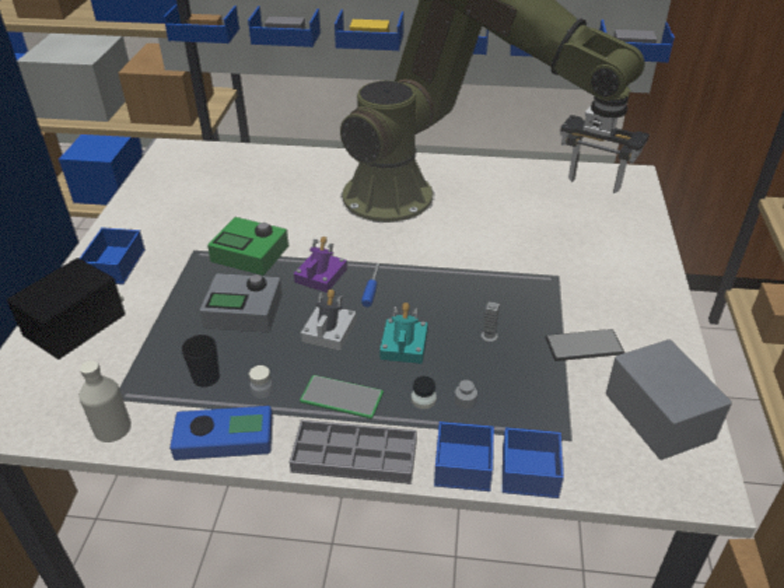

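View pics/top0.png

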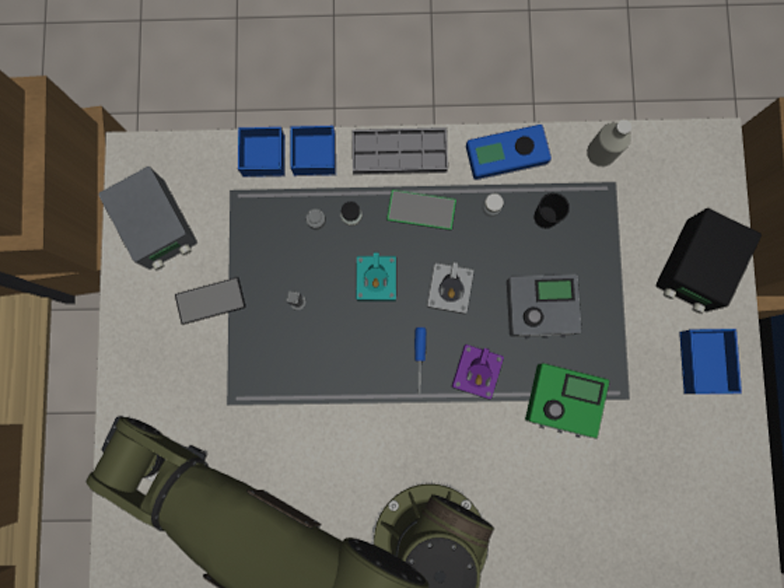

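View pics/wrist0.png

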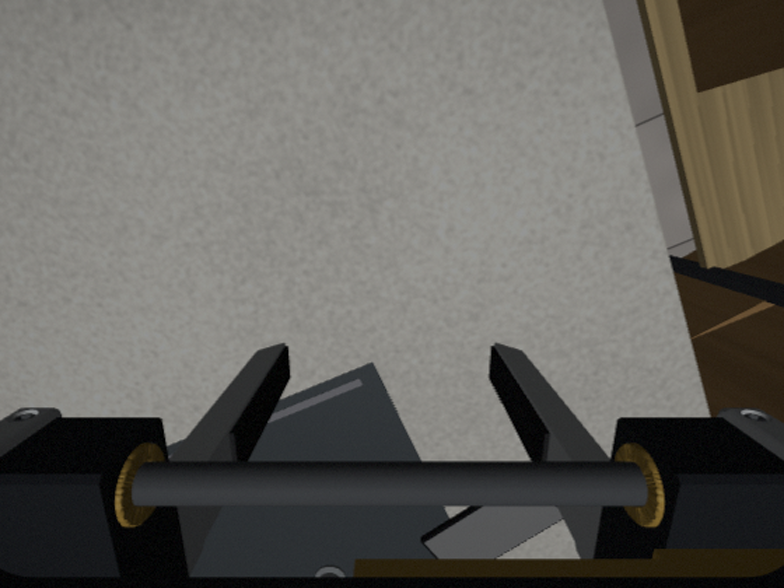

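Look-alikes: buttons – grey console scene (184,201) / top (380,226) versus green (188,164)/(397,293), and blue box (144,304); ports – grey scene (235,230) / top (322,205) versus purple (229,190)/(343,265), teal (289,240)/(268,198); coupler – square tower scene (350,229)/top (210,214) versus round weight (333,280)/(225,156). I choose the grey console, the grey port and the square tower. Checking close up.

```bash
python3 - <<'E'
from h import *
import pickle
ps=pickle.load(open('p0.pkl','rb'))
s,t=ps['scene'],ps['top']
def crop(p,b,k=6): return cv2.resize(p['img'][b[1]:b[3],b[0]:b[2],::-1],(390,290),interpolation=cv2.INTER_CUBIC)
a=crop(s,(130,180,264,280));
top=np.hstack([crop(s,(140,185,220,245)),crop(s,(205,200,285,260))])
bot=np.hstack([crop(t,(180,190,240,235)),crop(t,(295,180,355,225))])
cv2.imwrite('pics/crops.png',np.vstack([top,bot]))
print('btn',atz(s,(183.5,201),.073),atz(t,(380.5,226),.073))
print('coup top',tri([(s,(351,218)),(t,(209,213))]))
print('nip',tri([(s,(236,210)),(t,(322,206))]))
E
```

```text
btn [ 0.48989244 -0.22746679  0.073     ] [ 0.48053699 -0.22975305  0.073     ]
coup top [0.52748859 0.28871721 0.08617499]
nip [ 0.54143332 -0.05219752  0.09633332]
```

View pics/crops.png

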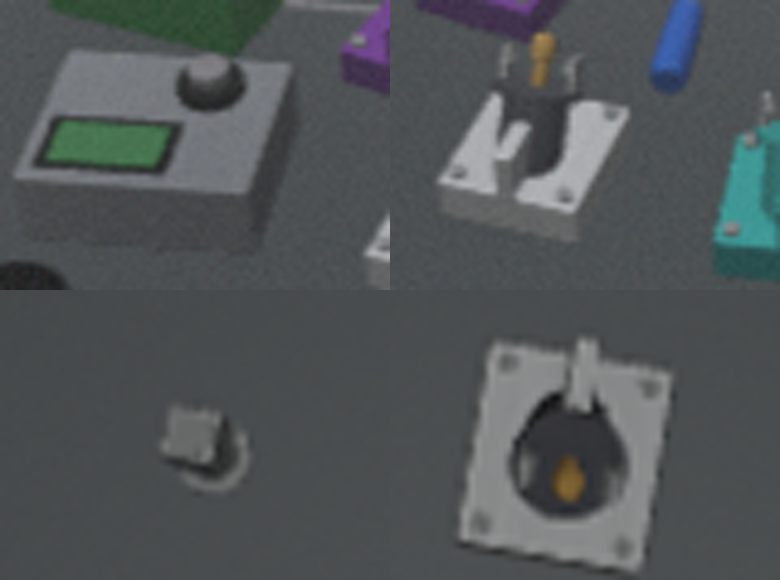

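The crops confirm it: grey console with its button at scene (183,200), the grey/aluminium port with brass nipple at scene (236,209), and the square-gripped tower with a flange at the mouth at top (210,214). I'm moving over the coupler with the wrist camera.

Call:
play_rows(
  twist=[
    [0,0,0.09],
    [0,0,0.09],
    [0,0,0.085],
    [0,0,0],
    [0,0,0],
    [0,0,0],
    [0,0,0],
  ],
  travel=[
    [0.66,-0.7,0.3],
    [0.66,-0.7,0.3],
    [0.66,-0.7,0.3],
    [0.66,-0.7,0.1],
    [0.66,-0.7,0],
    [0.66,-0.7,0],
    [0,0,0],
  ],
  grip=[-1,-1,-1,-1,-1,-1,-1],
)

```text
time_s: 1.9
ee_pos: [0.4198, 0.2937, 0.2616]
eef_rot: [-1.571, -0.0, -0.019]
force: [-0.5, 1.1, -0.2]
grip_width: 0.094
```

```bash
python3 - <<'E'
from h import *
import pickle
p=ctrl.camera('wrist');save(p,'w1.png',s=1.4);pickle.dump(p,open('w1.pkl','wb'))
o=ctrl.get_obs();print(o['time_s'],o['ee_pos'],o['eef_rot'],ray(p,(280,210)))
t=ctrl.trace('coupler',p);print([(d['point'],d['confidence']) for d in t])
print(proj(p,[o['ee_pos']]))
E
```

```text
1.95 [0.41828828 0.29542758 0.26159314] [-1.57092209e+00  6.87428974e-05 -1.80273187e-02] (array([0.33916254, 0.29537275, 0.4330027 ]), array([ 0.25970927,  0.00189251, -0.965685  ]))
[([276.2, 270.6], 0.71), ([204.2, 378.6], 0.37)]
[[280.44765951 260.57981544]]
```

View pics/w1.png

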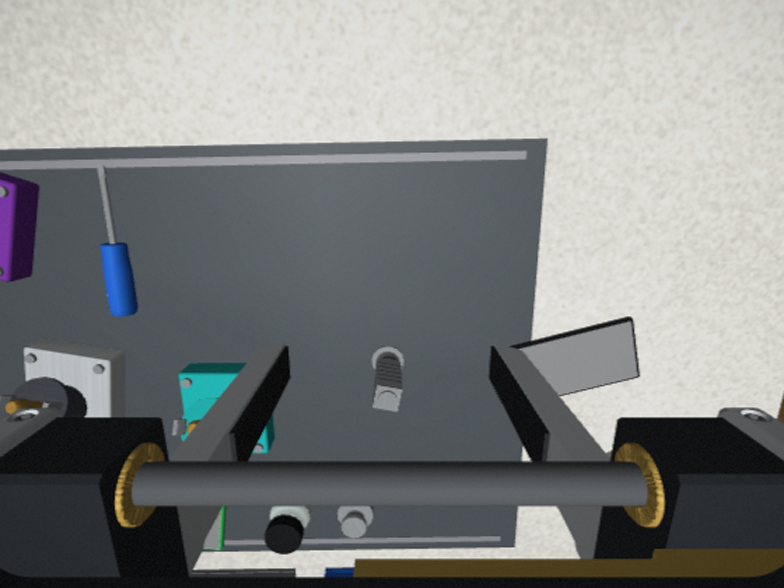

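Coupler seen at (276,270) with its square top at (276,284), nearly square to the axes; teal port partly behind the finger, grey port at left edge (20,275).

```bash
python3 - <<'E'
from h import *
import pickle
p=pickle.load(open('w1.pkl','rb'));save(p,'w1c.png',(250,235,305,300),9)
print(atz(p,(275.7,283.6),.092),atz(p,(277,256),.0))
E
```

```text
[0.52866374 0.28884667 0.092     ] [0.53103434 0.29017665 0.        ]
```

View pics/w1c.png

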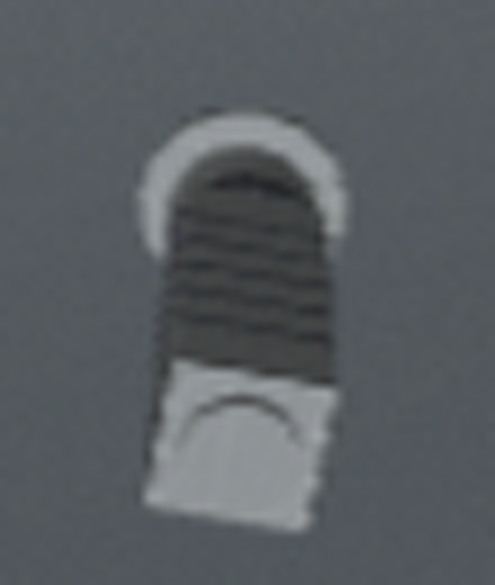

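Call:
play_rows(
  twist=[
    [0,0,0],
    [0,0,0],
    [0,0,0],
    [0,0,0],
    [0,0,0],
    [0,0,0],
    [0,0,0],
    [0,0,0],
  ],
  travel=[
    [0.1,-0.85,-0.1],
    [0.1,-0.85,-0.1],
    [0.1,-0.85,-0.1],
    [0,-0.85,0],
    [0,-0.85,0],
    [0,-0.85,0],
    [0,-0.85,0],
    [0,0,0],
  ],
  grip=[-1,-1,-1,-1,-1,-1,-1,-1],
)

```text
time_s: 2.8
ee_pos: [0.4317, -0.0026, 0.2468]
eef_rot: [-1.571, -0.0, -0.017]
force: [0.0, 0.6, -0.5]
grip_width: 0.0937
```

```bash
python3 - <<'E'
from h import *
import pickle
p=ctrl.camera('wrist');save(p,'w2.png',s=1.4);pickle.dump(p,open('w2.pkl','wb'))
o=ctrl.get_obs();print(o['time_s'],o['ee_pos'],o['eef_rot'])
for n in ['nipple_tip','port','start_top']:
  t=ctrl.boxes_of(n,p);print(n,[(d['point'],d['confidence']) for d in t])
E
```

```text
2.85 [ 0.43179635 -0.00078535  0.24681464] [-1.57069971e+00 -2.68561676e-04 -1.59208065e-02]
nipple_tip [([177.9, 128.9], 0.74), ([557.1, 266.1], 0.7), ([241.6, 284.0], 0.65)]
port [([339.9, 295.0], 0.82), ([190.7, 140.5], 0.78), ([242.1, 274.4], 0.74)]
start_top [([95.9, 244.6], 0.61)]
```

View pics/w2.png

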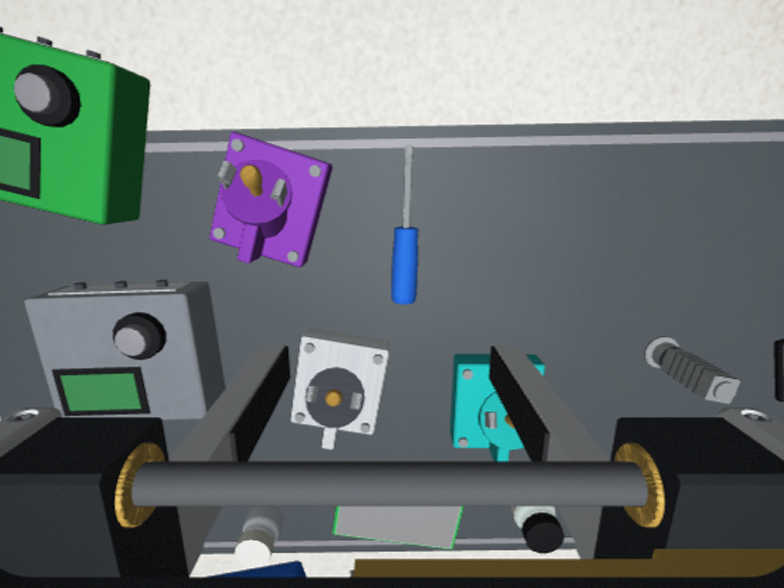

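```bash
python3 - <<'E'
from h import *
import pickle
ps=pickle.load(open('p0.pkl','rb'));s,t=ps['scene'],ps['top']
w1=pickle.load(open('w1.pkl','rb'));w=pickle.load(open('w2.pkl','rb'))
c=[atz(w1,(250+x/9,235+y/9),.092)[:2] for x,y in [(175,360),(338,385),(308,530),(145,503)]]
print('coupler corners',np.round(c,4),np.mean(c,0))
for a,b in [(0,1),(3,2)]:
  d=c[b]-c[a];print('yaw',np.arctan2(-d[0],d[1]),np.linalg.norm(d))
for a,b in [(0,3),(1,2)]:
  d=c[b]-c[a];print('yaw',np.arctan2(d[1],d[0]),np.linalg.norm(d))
save(w,'w2p.png',(190,225,290,325),7); save(w,'w2b.png',(70,215,130,265),9)
E
```

```text
coupler corners [[0.5163 0.2811]
 [0.5207 0.3042]
 [0.5438 0.2996]
 [0.539  0.2762]] [0.52992162 0.29027753]
yaw -0.18699348136308583 0.02342895826318272
yaw -0.20323651363517148 0.023880572050240852
yaw -0.21427484491980694 0.023177914963877957
yaw -0.19479490298266122 0.023557882887458182
```

View pics/w2p.png

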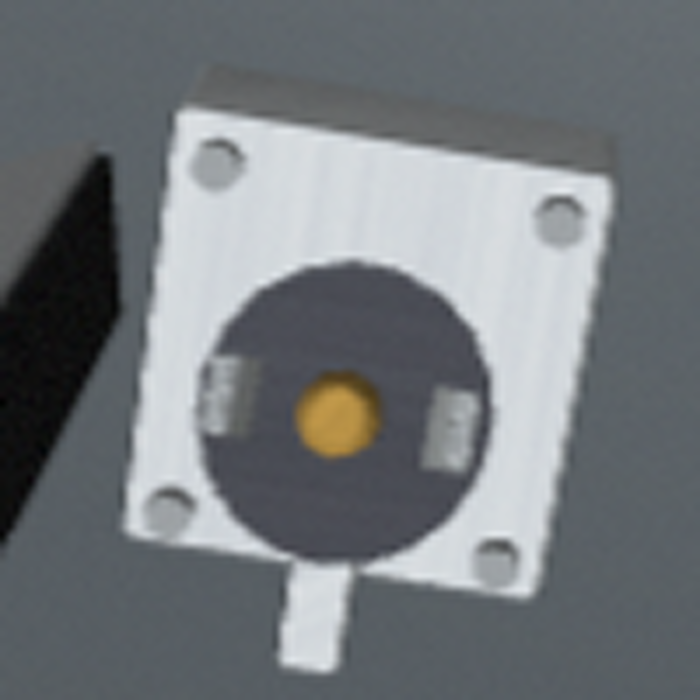

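View pics/w2b.png

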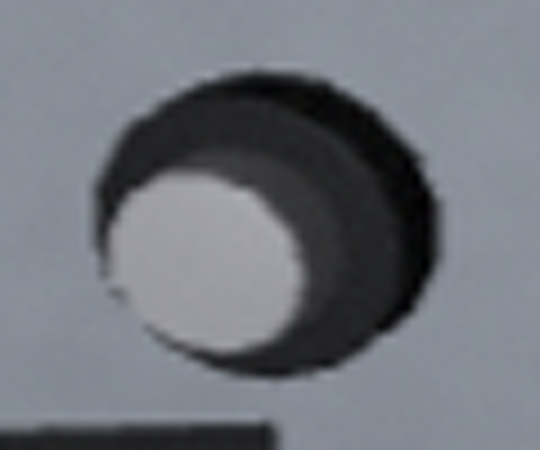

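```bash
python3 - <<'E'
from h import *
import pickle
ps=pickle.load(open('p0.pkl','rb'));s,t=ps['scene'],ps['top']
w=pickle.load(open('w2.pkl','rb'))
f=[atz(w,(190+x/7,225+y/7),.03)[:2] for x,y in [(175,105),(612,182),(533,600),(125,535)]]
f=np.array(f);print(np.round(f,4),f.mean(0))
for a,b in [(0,1),(3,2)]:
  d=f[b]-f[a];print('yaw',np.arctan2(-d[0],d[1]),np.linalg.norm(d))
for a,b in [(0,3),(1,2)]:
  d=f[b]-f[a];print('yaw',np.arctan2(d[1],d[0]),np.linalg.norm(d))
tip=(190+337/7,225+418/7)
ts=(205+153*80/390,200+40/4.83)
for z in (.1,.105,.11,.115,.12):print(z,atz(w,tip,z))
print('tri',tri([(w,tip),(s,ts)]),tip,ts)
b=(70+203/9,215+262/9);print('btn',atz(w,b,.073),tri([(w,b),(s,(182.7,199.9))]))
c,d=ray(w,tip);print('raydir',d,c)
E
```

```text
[[ 0.4974 -0.0916]
 [ 0.5155 -0.0045]
 [ 0.6121 -0.0231]
 [ 0.5948 -0.1096]] [ 0.55495024 -0.05720074]
yaw -0.20415072010413776 0.08888854726240294
yaw -0.19750174367687615 0.08814772639750948
yaw -0.1829919665086941 0.09901440880081061
yaw -0.1904116330278421 0.09841544619693557
0.1 [ 0.52868982 -0.0517888   0.1       ]
0.105 [ 0.52589999 -0.05099206  0.105     ]
0.11 [ 0.52311016 -0.05019532  0.11      ]
0.115 [ 0.52032034 -0.04939858  0.115     ]
0.12 [ 0.51753051 -0.04860184  0.12      ]
tri [ 0.53161176 -0.05256064  0.09474296] (238.14285714285714, 284.7142857142857) (236.3846153846154, 208.2815734989648)
btn [ 0.48419834 -0.23491116  0.073     ] [ 0.48399429 -0.23289275  0.07322557]
raydir [ 0.48260013 -0.13782455 -0.86492861] [ 0.35114087 -0.00108305  0.41820788]
```

Top view down the nipple: grey port foot centred near (0.555,-0.057), yaw −0.19; brass end at wrist (238,285); grey button at wrist (93,244) → (0.484,-0.234). Now press the button with closed fingers.

Call:
play_rows(
  twist=[
    [0,0,0],
    [0,0,0],
    [0,0,0],
    [0,0,0],
    [0,0,0],
    [0,0,0],
    [0,0,0],
    [0,0,0],
    [0,0,0],
    [0,0,0],
    [0,0,0],
    [0,0,0],
  ],
  travel=[
    [0.175,-0.777,-0.3],
    [0.175,-0.777,-0.3],
    [0.175,-0.777,-0.3],
    [0.175,-0.777,-0.3],
    [0.175,-0.777,-0.3],
    [0.175,-0.777,-0.3],
    [0,0,0],
    [0,0,-0.3],
    [0,0,-0.3],
    [0,0,-0.3],
    [0,0,0],
    [0,0,0],
  ],
  grip=[1,1,1,1,1,1,1,1,1,1,1,1],
)

```text
time_s: 4.2
ee_pos: [0.485, -0.2322, 0.1123]
eef_rot: [-1.571, -0.0, -0.012]
force: [-1.0, 0.4, 0.5]
grip_width: 0.0021
```

```bash
python3 - <<'E'
from h import *
import pickle
p=ctrl.camera('scene');save(p,'s3.png',(130,140,270,245),5.6);pickle.dump(p,open('s3.pkl','wb'))
o=ctrl.get_obs();print(o['time_s'],o['ee_pos'],o['eef_rot'],o['grip_width'],o['force'])
print(proj(p,[o['ee_pos']-[0,0,.008],[.484,-.234,.073]]))
E
```

```text
4.25 [ 0.48514198 -0.23254905  0.11262382] [-1.57121054e+00 -9.47064477e-04 -1.26096916e-02] 0.0008464594843807398 [-0.5531163   0.28694078 -0.59166864]
[[181.0019197  191.89802537]
 [181.9304252  199.65906104]]
```

View pics/s3.png

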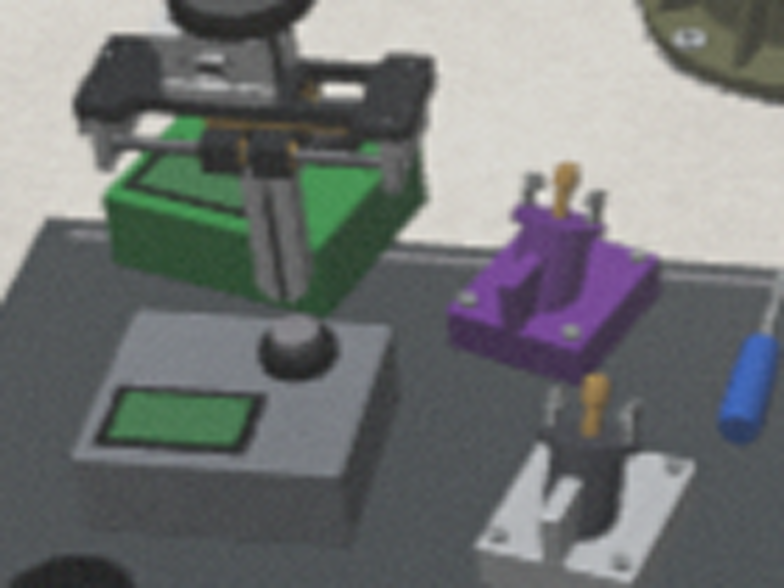

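Closed fingers are above the grey button (crop (283,290) vs button (300,330)), about 3 mm too far to −y. Correct and press.

Call:
play_rows(
  twist=[
    [0,0,0],
    [0,0,0],
    [0,0,0],
    [0,0,0],
    [0,0,0],
    [0,0,0],
    [0,0,0],
  ],
  travel=[
    [0,0.06,-0.2],
    [0,0,-0.2],
    [0,0,-0.17],
    [0,0,-0.08],
    [0,0,-0.08],
    [0,0,-0.02],
    [0,0,0],
  ],
  grip=[1,1,1,1,1,1,1],
)

```text
time_s: 4.95
ee_pos: [0.4849, -0.2303, 0.0782]
eef_rot: [-1.571, -0.002, -0.014]
force: [-20.7, 14.4, 54.5]
grip_width: 0.0006
```

Call:
play_rows(
  twist=[
    [0,0,0],
  ],
  travel=[
    [0,0,0.03],
  ],
  grip=[1],
)

```text
time_s: 5.05
ee_pos: [0.4846, -0.2302, 0.0787]
eef_rot: [-1.571, -0.001, -0.014]
force: [-12.2, 9.3, 28.9]
grip_width: 0.0005
```

```bash
python3 - <<'E'
from h import *
import pickle
p=ctrl.camera('scene');save(p,'s4.png',(150,170,220,230),10);pickle.dump(p,open('s3.pkl','wb'))
o=ctrl.get_obs();print(o['time_s'],o['ee_pos'],o['eef_rot'],o['grip_width'],o['force'],o['moment'])
E
```

```text
5.1 [ 0.48469089 -0.23024954  0.0785725 ] [-1.57095234e+00 -1.14870509e-03 -1.40333387e-02] 0.00028115813816563377 [-13.63108265   9.98183708  38.26797843] [ 2.16750626  2.70119753 -0.02628096]
```

View pics/s4.png

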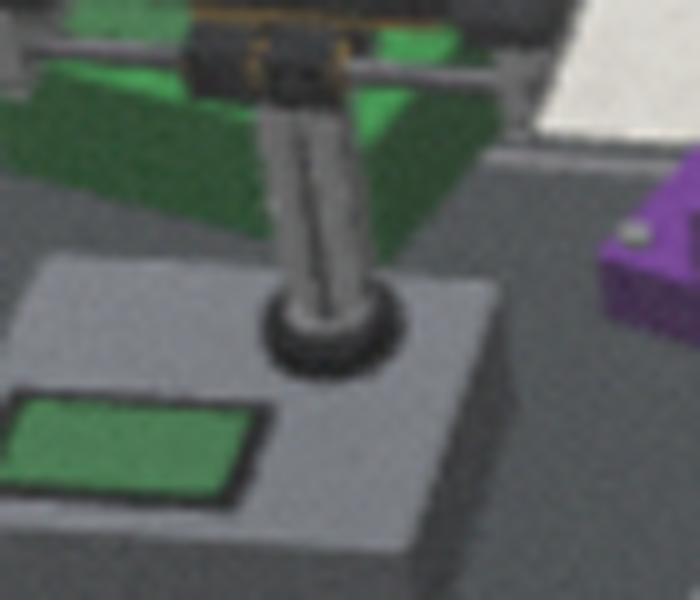

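The button sits level with the collar under 38 N: fully down. Releasing, then viewing button and port from a second position.

Call:
play_rows(
  twist=[
    [0,0,0],
    [0,0,0],
    [0,0,0],
    [0,0,0],
    [0,0,0],
    [0,0,0],
    [0,0,0],
  ],
  travel=[
    [0,0,0.3],
    [0,0,0.7],
    [0,0,0.7],
    [-0.3,0.6,0.5],
    [-0.3,0.6,0.5],
    [-0.4,0.6,0],
    [0,0,0],
  ],
  grip=[1,1,1,1,1,1,1],
)

```text
time_s: 5.8
ee_pos: [0.4332, -0.1383, 0.2113]
eef_rot: [-1.571, -0.001, -0.012]
force: [-0.0, -0.7, -0.6]
grip_width: 0.0007
```

```bash
python3 - <<'E'
from h import *
import pickle
p=ctrl.camera('wrist');save(p,'w5.png',s=1.4);pickle.dump(p,open('w5.pkl','wb'))
o=ctrl.get_obs();print(o['time_s'],o['ee_pos'],o['eef_rot'],o['force'])
E
```

```text
5.85 [ 0.43404032 -0.13956034  0.21106267] [-1.57122686e+00 -9.15680978e-04 -1.26667154e-02] [ 1.15231987 -0.57713449 -1.10486887]
```

View pics/w5.png

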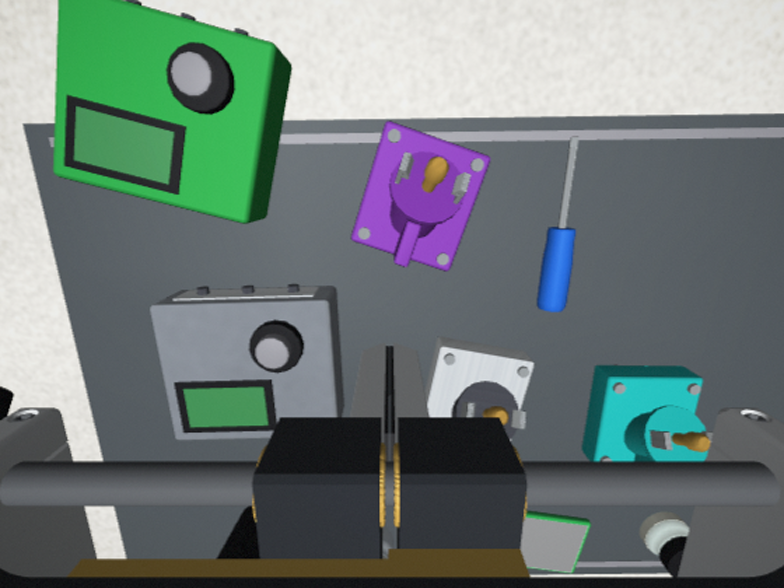

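Button is back up. The grey port is partly behind the jaw carriage, nipple visible at about (354,296). Crop for triangulation.

```bash
python3 - <<'E'
from h import *
import pickle
p=pickle.load(open('w5.pkl','rb'));save(p,'w5p.png',(295,235,395,325),7);
save(pickle.load(open('p0.pkl','rb'))['scene'],'s0p.png',(210,195,265,255),10)
E
```

```text
(no output)
```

View pics/w5p.png

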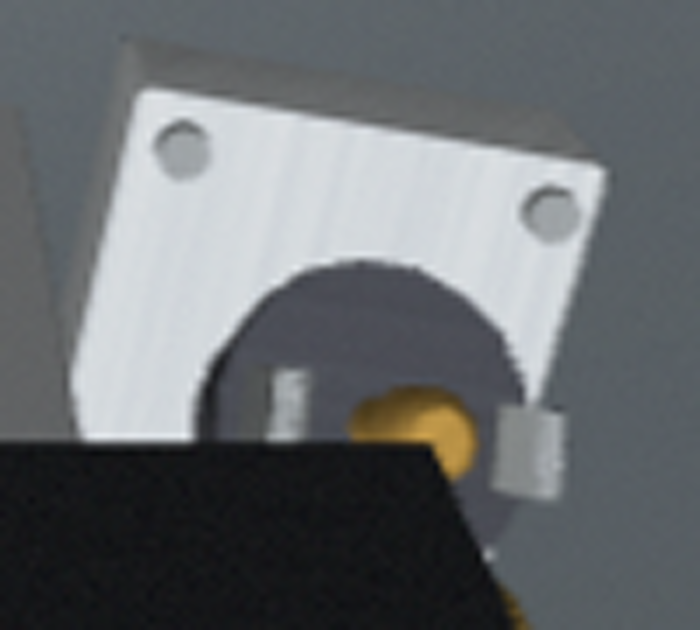

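View pics/s0p.png

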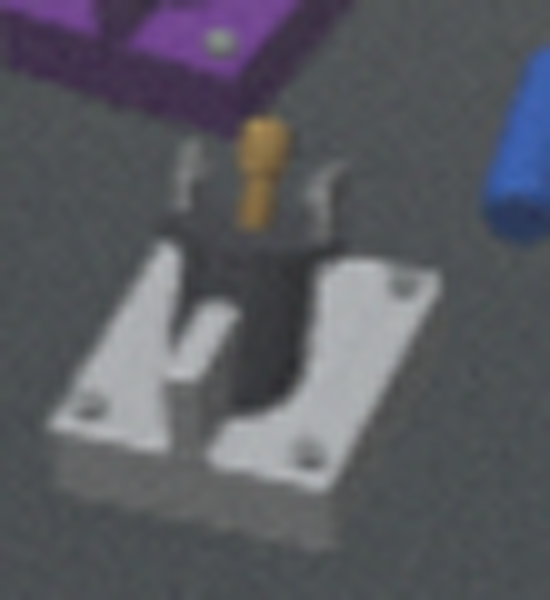

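```bash
python3 - <<'E'
from h import *
import pickle
s=pickle.load(open('p0.pkl','rb'))['scene']
w2=pickle.load(open('w2.pkl','rb'));w5=pickle.load(open('w5.pkl','rb'))
obs={'t2':(w2,(190+337/7,225+420/7)),'t5':(w5,(295+447/7,235+437/7)),'ts':(s,(236.5,207.2))}
for k in (['t2','t5'],['t2','ts'],['t5','ts'],['t2','t5','ts']):print(k,tri([obs[i] for i in k]))
# foot corner triangulation
A2=(190+175/7,225+105/7);B2=(190+612/7,225+182/7);A5=(295+140/7,235+90/7);B5=(295+607/7,235+170/7)
print(tri([(w2,A2),(w5,A5)]),tri([(w2,B2),(w5,B5)]))
for z in(.03,.033):print(z,[atz(w,x,z) for w,x in ((w2,A2),(w5,A5),(w2,B2),(w5,B5))])
# catches tops centre
L2=(190+450/7,225+430/7);R2=(190+228/7,225+397/7);L5=(295+537/7,235+452/7)
print('mid catches px',(np.array(L2)+R2)/2)
T=tri([obs[i] for i in ('t2','t5','ts')])
for w in(w2,w5):
  c=ray(w,(280,210))[0];d=c-T;print(d/np.linalg.norm(d))
o=np.array([.555,-.057]);y=-.194;d=T[:2]-o;print('port frame tip',d@[np.cos(y),np.sin(y)],d@[-np.sin(y),np.cos(y)])
E
```

```text
['t2', 't5'] [ 0.5284741  -0.05172566  0.09973895]
['t2', 'ts'] [ 0.53028104 -0.05217875  0.09784673]
['t5', 'ts'] [ 0.52937435 -0.05170516  0.09732844]
['t2', 't5', 'ts'] [ 0.52974661 -0.0518296   0.09769155]
[ 0.49763472 -0.09149845  0.0305624 ] [ 0.51550316 -0.00451349  0.02969819]
0.03 [array([ 0.49744032, -0.09156099,  0.03      ]), array([ 0.49827875, -0.0914427 ,  0.03      ]), array([ 0.51546119, -0.00451834,  0.03      ]), array([ 0.51527687, -0.00463132,  0.03      ])]
0.033 [array([ 0.49630974, -0.09086179,  0.033     ]), array([ 0.49703843, -0.0918321 ,  0.033     ]), array([ 0.51419135, -0.00449179,  0.033     ]), array([ 0.51389192, -0.00575932,  0.033     ])]
mid catches px [238.42857143 284.07142857]
[-0.48217974  0.13699985  0.86529402]
[-0.51192403 -0.24659489  0.8228759 ]
port frame tip -0.025776437136331737 0.00020492252008315388
```

```bash
python3 - <<'E'
from h import *
import pickle
p=pickle.load(open('s3.pkl','rb'))  # the pressed-state picture
p0=pickle.load(open('p0.pkl','rb'))['scene']
def ov(p,items,box,k):
    im=cv2.resize(p['img'][box[1]:box[3],box[0]:box[2],::-1],None,fx=k,fy=k,interpolation=cv2.INTER_CUBIC)
    for pts,c in items:
        q=(proj(p,pts)+.5-np.array(box[:2]))*k
        cv2.polylines(im,[q.astype(int)],True,c,1)
    return im
a=np.linspace(0,6.28,40)
def circ(c,r,z): return np.c_[c[0]+r*np.cos(a),c[1]+r*np.sin(a),0*a+z]
c=(.484,-.2305)
def rect(z):x,y=.4847,-.2302;return [[x-.008,y-.0125,z],[x+.008,y-.0125,z],[x+.008,y+.0125,z],[x-.008,y+.0125,z]]
box=(160,180,205,215)
i0=ov(p0,[(circ(c,.014,.073),(0,0,255)),(circ(c,.022,.067),(0,255,0)),(circ(c,.022,.055),(255,255,0))],box,8)
i1=ov(p,[(rect(.0705),(0,0,255)),(circ(c,.022,.067),(0,255,0))],box,8)
i2=ov(p,[],box,8);i3=ov(p0,[],box,8)
cv2.imwrite('pics/ov.png',np.vstack([np.hstack([i0,i1]),np.hstack([i3,i2])]))
E
```

```text
(no output)
```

View pics/ov.png

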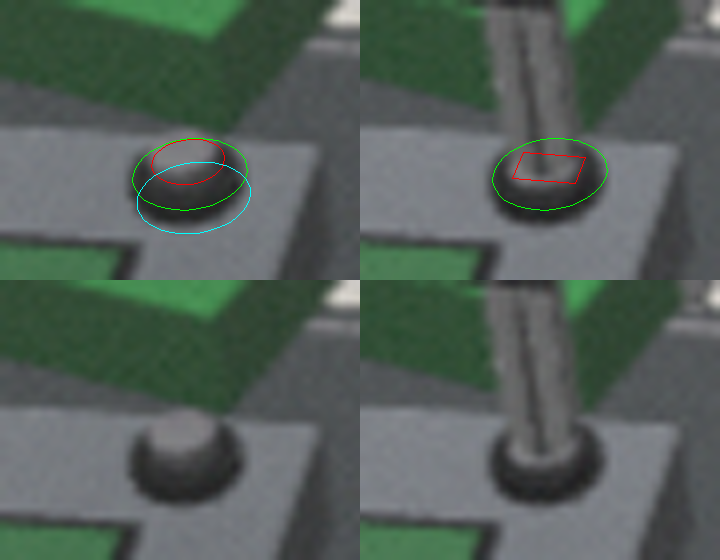

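The pressed image (fully flush with collar) versus the original shows about 5.5–6 mm of travel, so the press counts; the button has since come back up. Nipple tip ≈ (0.529,−0.052,0.0985), agreeing in three views. Now to the coupler.

Call:
play_rows(
  twist=[
    [0,0,0],
    [0,0,-0.06],
    [0,0,-0.058],
    [0,0,0],
    [0,0,0],
    [0,0,0],
    [0,0,0],
    [0,0,0],
    [0,0,0],
    [0,0,0],
    [0,0,0],
    [0,0,0],
  ],
  travel=[
    [0.19,0.86,0.2],
    [0.19,0.86,0],
    [0.19,0.86,0],
    [0.19,0.86,0],
    [0.19,0.86,0],
    [0.19,0.86,0],
    [0.19,0.86,0],
    [0.19,0.86,0],
    [0.19,0.86,0],
    [0.19,0.86,0],
    [0,0,-0.5],
    [0,0,-0.5],
  ],
  grip=[-1,-1,-1,-1,-1,-1,-1,-1,-1,-1,-1,-1],
)

```text
time_s: 7.05
ee_pos: [0.5302, 0.2904, 0.1689]
eef_rot: [-1.571, 0.0, -0.198]
force: [-0.1, -0.4, -0.5]
grip_width: 0.0924
```

Call:
play_rows(
  twist=[
    [0,0,0],
  ],
  travel=[
    [0,0,0],
  ],
  grip=[-1],
)

```text
time_s: 7.15
ee_pos: [0.5288, 0.2888, 0.1664]
eef_rot: [-1.575, 0.005, -0.2]
force: [0.2, -0.7, 0.4]
grip_width: 0.0936
```

```bash
python3 - <<'E'
from h import *
import pickle
p=ctrl.camera('wrist');save(p,'w6.png',s=1.4);pickle.dump(p,open('w6.pkl','wb'))
q=ctrl.camera('scene');save(q,'s6.png',(300,150,400,250),6);pickle.dump(q,open('s6.pkl','wb'))
o=ctrl.get_obs();print(o['time_s'],o['ee_pos'],o['eef_rot'],o['force'],o['grip_width'])
E
```

```text
7.25 [0.52998866 0.28922848 0.17069427] [-1.57131346e+00  5.84386975e-04 -2.00014067e-01] [-0.06092416  0.06143715  0.46979616] 0.09405753961906742
```

View pics/w6.png

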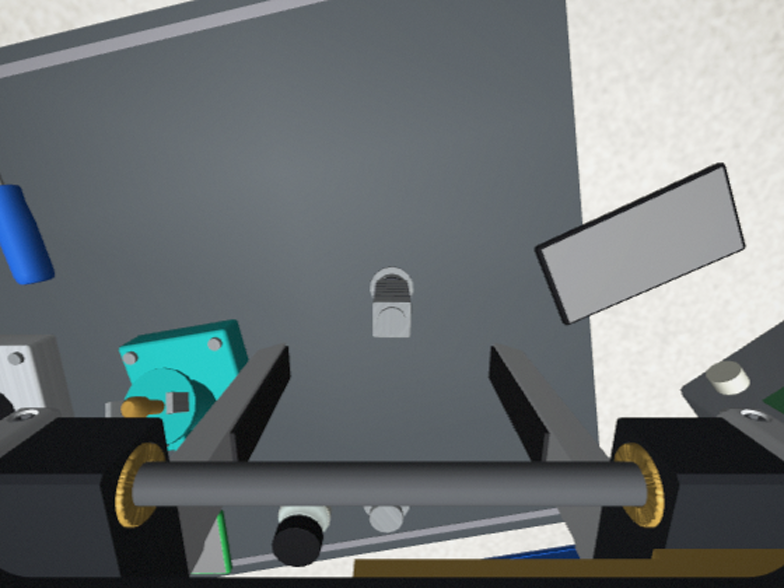

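View pics/s6.png

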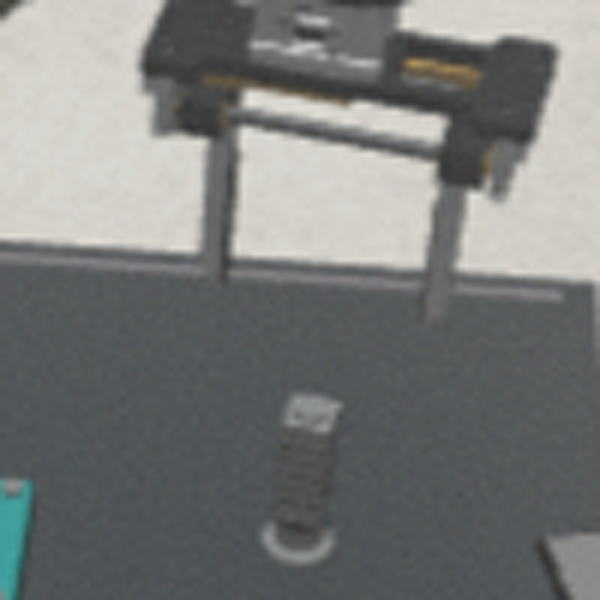

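The coupler's square top is at wrist (280,228.6), edges aligned with the jaws; fingers straddle it in the scene view.

```bash
python3 - <<'E'
from h import *
import pickle
p=pickle.load(open('w6.pkl','rb'))
print(atz(p,(280.2,228.6),.092),atz(p,(280,207.5),0.002))
q=pickle.load(open('s6.pkl','rb'))
print(tri([(p,(280.2,228.6)),(q,(300+310/6,150+413/6))]))
E
```

```text
[0.53097834 0.29029774 0.092     ] [0.53470161 0.28967408 0.002     ]
[0.53251041 0.28974301 0.08723503]
```

Call:
play_rows(
  twist=[
    [0,0,0],
    [0,0,0],
    [0,0,0],
    [0,0,0],
    [0,0,0],
    [0,0,0],
    [0,0,0],
  ],
  travel=[
    [0.03,0.01,-0.5],
    [0,0,-0.5],
    [0,0,-0.5],
    [0,0,-0.5],
    [0,0,-0.3],
    [0,0,-0.18],
    [0,0,0],
  ],
  grip=[-1,-1,-1,-1,-1,-1,-1],
)

```text
time_s: 7.95
ee_pos: [0.5311, 0.29, 0.0466]
eef_rot: [-1.571, 0.0, -0.2]
force: [0.2, -0.2, -0.3]
grip_width: 0.0943
```

Call:
play_rows(
  twist=[
    [0,0,0],
    [0,0,0],
    [0,0,0],
    [0,0,0],
    [0,0,0],
    [0,0,0],
    [0,0,0],
    [0,0,0],
  ],
  travel=[
    [0,0,0],
    [0,0,0],
    [0,0,0],
    [0,0,0],
    [0,0,0],
    [0,0,0],
    [0,0,0],
    [0,0,0],
  ],
  grip=[1,1,1,1,1,1,1,1],
  force=50,
)

```text
time_s: 8.75
ee_pos: [0.5309, 0.2901, 0.0467]
eef_rot: [-1.571, 0.0, -0.199]
force: [-0.1, 0.5, -0.6]
grip_width: 0.0337
```

Call:
play_rows(
  twist=[
    [0,0,0],
    [0,0,0],
    [0,0,0],
    [0,0,0],
  ],
  travel=[
    [0,0,0],
    [0,0,0],
    [0,0,0],
    [0,0,0],
  ],
  grip=[1,1,1,1],
  force=50,
)

```text
time_s: 9.15
ee_pos: [0.5309, 0.2901, 0.0466]
eef_rot: [-1.571, 0.0, -0.199]
force: [-0.5, 0.3, -0.5]
grip_width: 0.0239
```

Call:
play_rows(
  twist=[
    [0,0,0],
    [0,0,0],
    [0,0,0],
    [0,0,0],
    [0,0,0],
    [0,0,0],
  ],
  travel=[
    [0,0,0.1],
    [0,0,0.5],
    [0,0,0.8],
    [0,0,0.8],
    [0,0,0.8],
    [0,0,0],
  ],
  grip=[1,1,1,1,1,1],
  force=50,
)

```text
time_s: 9.75
ee_pos: [0.5325, 0.2909, 0.203]
eef_rot: [-1.565, -0.007, -0.199]
force: [-0.4, 0.2, -1.4]
grip_width: 0.0237
```

```bash
python3 - <<'E'
from h import *
import pickle
p=ctrl.camera('wrist');save(p,'w7.png',s=1.4);pickle.dump(p,open('w7.pkl','wb'))
q=ctrl.camera('scene');save(q,'s7.png',(300,130,400,230),6);pickle.dump(q,open('s7.pkl','wb'))
o=ctrl.get_obs();print(o['time_s'],o['ee_pos'],o['eef_rot'],o['force'],o['grip_width'])
E
```

```text
9.85 [0.53094488 0.29012891 0.19714769] [-1.57012439e+00 -8.99822207e-04 -1.99348243e-01] [-0.16592168 -0.35483334 -2.34683931] 0.02382694502412859
```

View pics/w7.png

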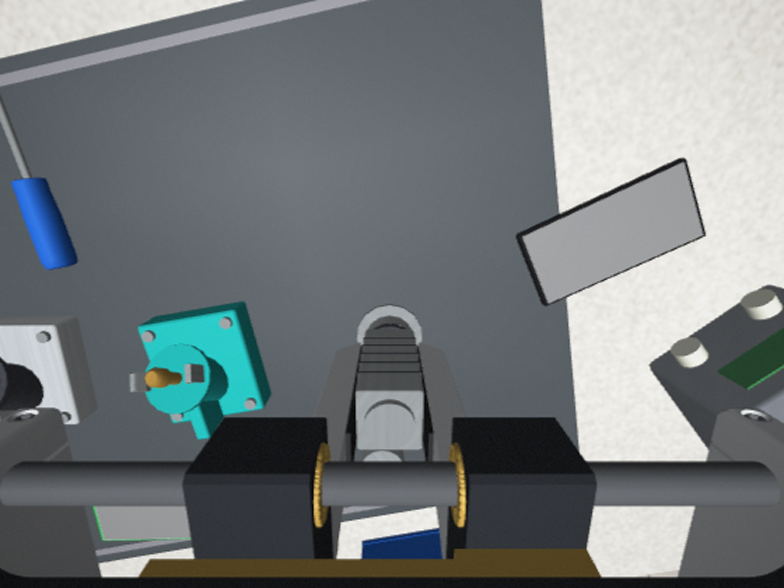

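View pics/s7.png

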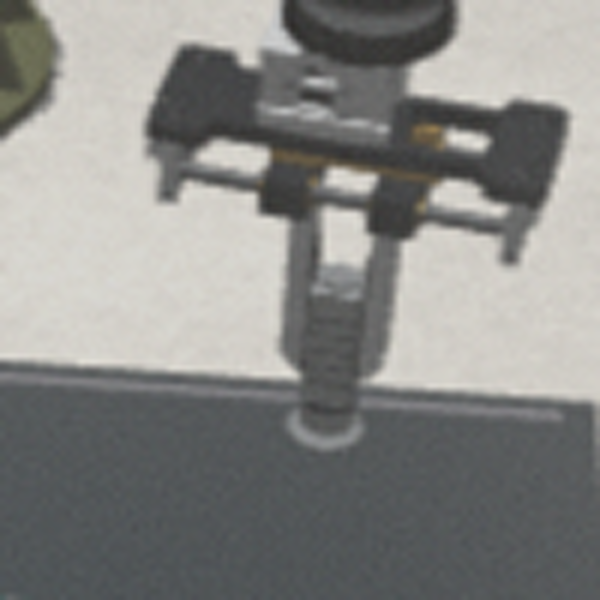

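```bash
python3 - <<'E'
from h import *
import pickle
from scipy.spatial.transform import Rotation as Ro
p=pickle.load(open('w7.pkl','rb'));o=ctrl.get_obs()
T=o['ee_pos'];R=Ro.from_euler('xyz',o['eef_rot']).as_matrix()
y=R[:,1];x=R[:,0];z=R[:,2];print(R.round(3))
a=np.linspace(0,6.28,60)
items=[]
h=.0465
for dx in (0,):
  b=T+y*h+x*dx
  items+= [b+.018*(np.outer(np.cos(a),x)+np.outer(np.sin(a),z)), b-y*.004+.018*(np.outer(np.cos(a),x)+np.outer(np.sin(a),z))]
  t=T-y*(.092-h); items.append(np.array([t+.012*(i*x+j*z) for i,j in((1,1),(1,-1),(-1,-1),(-1,1))]))
im=cv2.resize(p['img'][200:330,230:330,::-1],None,fx=6,fy=6,interpolation=cv2.INTER_CUBIC)[:590]
for it in items: cv2.polylines(im,[((proj(p,it)+.5-[230,200])*6).astype(int)],True,(0,0,255),1)
cv2.imwrite('pics/ov7.png',im)
E
```

```text
[[ 0.98   0.001  0.198]
 [-0.198  0.     0.98 ]
 [ 0.001 -1.     0.001]]
```

View pics/ov7.png

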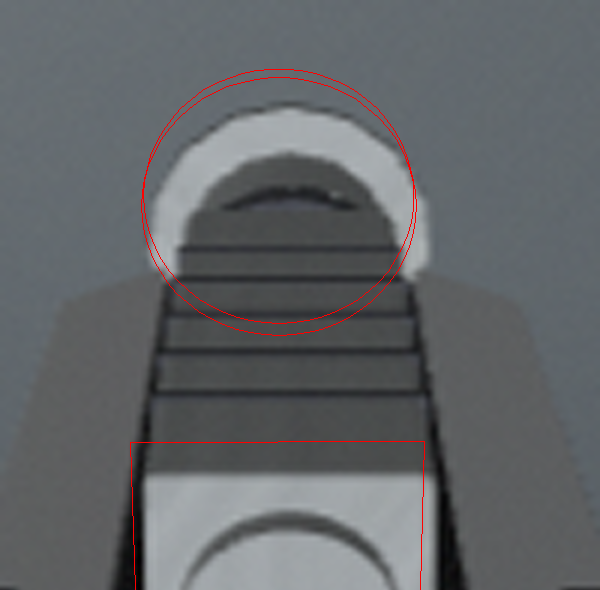

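```bash
python3 - <<'E'
from h import *
import pickle
from scipy.spatial.transform import Rotation as Ro
o=ctrl.get_obs()
t_=ctrl.camera('top');pickle.dump(t_,open('t7.pkl','wb'))
T=o['ee_pos'];R=Ro.from_euler('xyz',o['eef_rot']).as_matrix()
x,y,z=R.T
a=np.linspace(0,6.28,60);h=.0465
ims=[]
s=pickle.load(open('s7.pkl','rb'))
s0=pickle.load(open('p0.pkl','rb'))['scene']
def mk(T):
  b=T+y*h
  return [b+.018*(np.outer(np.cos(a),x)+np.outer(np.sin(a),z)),(lambda t:np.array([t+.012*(i*x+j*z) for i,j in((1,1),(1,-1),(-1,-1),(-1,1))]))(T-y*(.092-h))]
for p,c,TT in ((s,(353,187),T),(s0,(351,229),np.array([.531,.290,.0466]))):
  k=12;im=cv2.resize(p['img'][c[1]-24:c[1]+24,c[0]-16:c[0]+16,::-1],None,fx=k,fy=k,interpolation=cv2.INTER_CUBIC)
  for it in mk(TT): cv2.polylines(im,[((proj(p,it)+.5-[c[0]-16,c[1]-24])*k).astype(int)],True,(0,0,255),1)
  ims.append(im)
cv2.imwrite('pics/ov8.png',np.hstack(ims))
E
```

```text
(no output)
```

View pics/ov8.png

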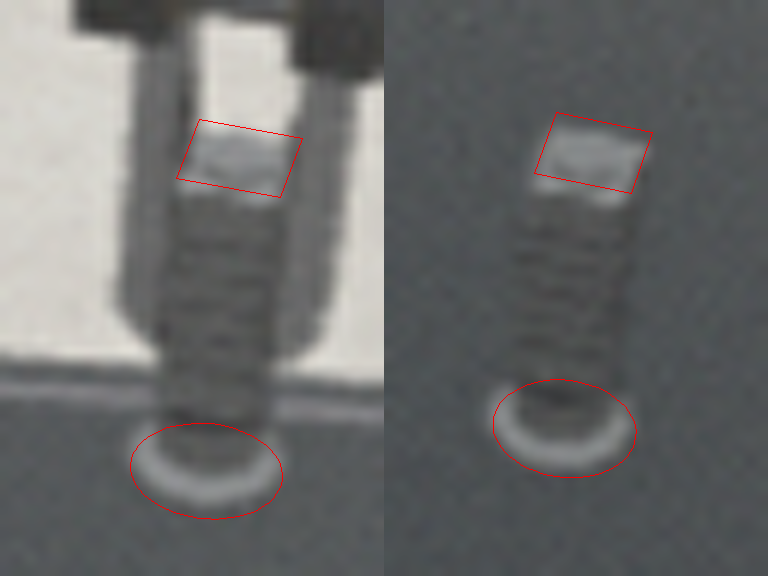

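```bash
python3 - <<'E'
from h import *
import pickle
from scipy.spatial.transform import Rotation as Ro
o=ctrl.get_obs();p=pickle.load(open('w7.pkl','rb'))
T=o['ee_pos'];R=Ro.from_euler('xyz',o['eef_rot']).as_matrix()
x,y,z=R.T
P=[T+.008*y+s*zz*z+xx*x for xx in(-.008,.008) for zz in (.012,.0245) for s in(-1,1)]
print((proj(p,P)+.5-[230,200])*6)
print(ray(p,(280,210)),T)
t_=pickle.load(open('t7.pkl','rb'));q=proj(t_,[T]);print(q);u,v=q[0].astype(int);save(t_,'t7.png',(u-25,v-20,u+25,v+20),14)
w6=pickle.load(open('w6.pkl','rb'))
T6=np.array([.530,.2892,.1705])
P=[T6+.008*y+s*zz*z+xx*x for xx in(-.008,.008) for zz in (.047,.0595) for s in(-1,1)]
print(proj(w6,P)*1.4)
E
```

```text
[[168.58702607 241.36962884]
 [383.00138    240.86808173]
 [ 56.78089077 241.63116004]
 [494.54373915 240.60716754]
 [171.30506119 372.08872611]
 [380.90465249 371.49924334]
 [ 62.01247821 372.39610312]
 [489.94517245 371.19257524]]
(array([0.45218254, 0.30624919, 0.37377677]), array([ 0.26352617, -0.04001992, -0.96382175])) [0.5305481  0.2899161  0.19581845]
[[203.85431494 206.86218635]]
[[287.12761759 350.34551077]
 [493.27217224 350.53955741]
 [259.75912029 350.31974844]
 [520.72943466 350.5654033 ]
 [289.43693472 382.21649356]
 [490.91963647 382.4506941 ]
 [262.68638265 382.18539911]
 [517.75498431 382.48188712]]
```

View pics/t7.png

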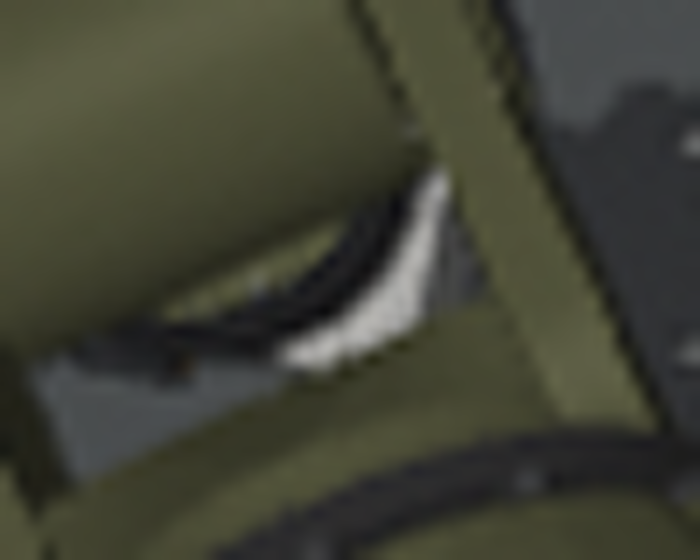

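```bash
python3 - <<'E'
from h import *
import pickle
from scipy.spatial.transform import Rotation as Ro
ctrl.camera('top')
o=ctrl.get_obs()
p=ctrl.camera('wrist');pickle.dump(p,open('w9.pkl','wb'))
print(o['time_s'],o['ee_pos'],o['eef_rot'],ctrl.get_obs()['ee_pos'],o['joint_vel'].round(4))
T=o['ee_pos'];R=Ro.from_euler('xyz',o['eef_rot']).as_matrix()
x,y,z=R.T
a=np.linspace(0,6.28,60);h=.0465
items=[]
b=T+y*h
items=[b-y*k+.018*(np.outer(np.cos(a),x)+np.outer(np.sin(a),z)) for k in(0,.004)]
t=T-y*(.089-h); items.append(np.array([t+.012*(i*x+j*z) for i,j in((1,1),(1,-1),(-1,-1),(-1,1))]))
items.append(np.array([T+.008*y+s*.012*z-.008*x for s in (-1,1)]))
im=cv2.resize(p['img'][200:330,230:330,::-1],None,fx=6,fy=6,interpolation=cv2.INTER_CUBIC)[:590]
for it in items: cv2.polylines(im,[((proj(p,it)+.5-[230,200])*6).astype(int)],True,(0,0,255),1)
cv2.imwrite('pics/ov9.png',im)
E
```

```text
9.95 [0.53038812 0.28984517 0.19525095] [-1.5721585   0.00184653 -0.19938877] [0.53039296 0.28984031 0.19508989] [0.0007 0.0094 0.0014 0.     0.0014 0.0002]
```

View pics/ov9.png

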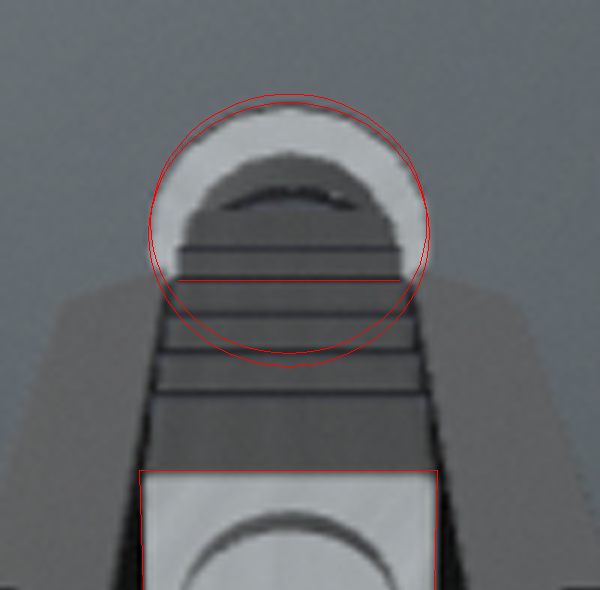

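The overlay matches: the coupler sits centred in the grip, its mouth 46.5 mm ahead of the TCP. Before going on, a quick check of the pressed vs unpressed button profiles.

```bash
python3 - <<'E'
from h import *
import pickle
p=pickle.load(open('s3.pkl','rb'));p0=pickle.load(open('p0.pkl','rb'))['scene']
for c in (179,181,182,183,184,185,187):
  print(c,p0['img'][193:210,c].mean(1).round().astype(int),p['img'][193:210,c].mean(1).round().astype(int))
a=[.484,-.2305]
print(proj(p,[[*a,.073],[*a,.067],[a[0]+.014,a[1],.073],[a[0]+.014,a[1],.067]]))
E
```

```text
179 [ 57  64  78  87 121 126 124 116  86  67  54  49  44  39  60 115 125] [101 102 102 101 103 101 101 115 122 100  59  49  41  34  64 122 126]
181 [ 62  60  72 103 121 125 128 127 104  76  63  47  47  42  43  98 120] [ 67  66  68  70  69  89  91  89  97 115  76  52  48  41  47 102 125]
182 [ 62  60  73 110 124 125 128 128 109  79  68  51  47  41  48  94 119] [ 97  89  81  82  74  71  71  68  71 102  81  50  49  34  50 100 122]
183 [ 57  53  65 114 124 125 128 127  95  76  63  49  49  38  51  95 119] [102 104 101 102 100 102 100  86  85 106  76  50  46  40  44  99 128]
184 [ 59  58  63 106 125 128 126 120  84  66  62  52  45  40  47 103 120] [ 98  99 103 106 106 101 102 100 105 101  66  52  51  37  49 108 125]
185 [ 60  58  59  85 118 124 124  99  72  64  55  47  42  39  60 116 120] [ 89  90  95 101 101  99  99 103 114  96  63  49  41  41  64 123 124]
187 [ 62  57  54  63  86  70  57  52  54  48  47  44  39  57  94 115 121] [ 65  72  76  77  95  68  71  73  63  50  42  33  42  62  96 123 126]
[[183.03166192 199.73843045]
 [183.2710141  201.23838979]
 [181.86582955 202.58195575]
 [182.10946141 204.08483164]]
```

Pressed image shows the bright top ~1.5–2 px lower and no side wall: full 6 mm. Now carry the coupler over to the port and tilt it.

Call:
play_rows(
  twist=[
    [0,0,0],
    [0,0,0],
    [0,0,0],
    [-0.0154,-0.078,0],
    [-0.0154,-0.078,0],
    [-0.0154,-0.078,0],
    [-0.0154,-0.078,0],
    [0,0,0],
    [0,0,0],
    [0,0,0],
    [0,0,0],
  ],
  travel=[
    [-0.12,-0.84,0.1],
    [-0.12,-0.84,0.1],
    [-0.12,-0.84,0],
    [-0.12,-0.84,0],
    [-0.12,-0.84,0],
    [-0.12,-0.84,0],
    [-0.12,-0.84,0],
    [-0.12,-0.84,0],
    [0,0,0],
    [0,0,0],
    [0,0,0],
  ],
  grip=[1,1,1,1,1,1,1,1,1,1,1],
  force=60,
)

```text
time_s: 11.1
ee_pos: [0.483, -0.0452, 0.2062]
eef_rot: [-1.568, -0.498, -0.2]
force: [0.1, 0.2, -1.0]
grip_width: 0.0237
```

```bash
cat >> h.py <<'E'
from scipy.spatial.transform import Rotation as Ro
def nvec(y=-.194): return np.array([-np.sin(.5)*np.cos(y),-np.sin(.5)*np.sin(y),np.cos(.5)])
def Rt(y=-.194):
    yy=-nvec(y);zz=np.array([-np.sin(y),np.cos(y),0]);return np.c_[np.cross(yy,zz),yy,zz]
def status(tip=np.array([.529,-.0518,.0985]),yaw=-.194):
    o=ctrl.get_obs();R=Ro.from_euler('xyz',o['eef_rot']);n=nvec(yaw)
    T=o['ee_pos'];m=T+.0465*R.as_matrix()[:,1]; d=m-tip
    px=np.array([np.cos(.5)*np.cos(yaw),np.cos(.5)*np.sin(yaw),np.sin(.5)]);py=np.array([-np.sin(yaw),np.cos(yaw),0])
    print('t',o['time_s'],'TCP',T.round(4),'mouth rel tip (x,y,n) mm',(1000*np.array([d@px,d@py,d@n])).round(1),
     'rotvec err frac',((Ro.from_matrix(Rt(yaw))*R.inv()).as_rotvec()/1.5708).round(4),'F(x,y,n)',np.round([o['force']@px,o['force']@py,o['force']@n],1),'w',round(o['grip_width'],4),'vel',np.abs(o['joint_vel']).max().round(3))
    return o
E
python3 - <<'E'
from h import *
import pickle
p=ctrl.camera('wrist');save(p,'w10.png',s=1.4);pickle.dump(p,open('w10.pkl','wb'))
q=ctrl.camera('scene');save(q,'s10.png',(180,120,300,240),5);pickle.dump(q,open('s10.pkl','wb'))
status()
E
```

```text
t 11.2 TCP [ 0.4831 -0.0448  0.2062] mouth rel tip (x,y,n) mm [10.9 -2.  70.3] rotvec err frac [-0.0016 -0.0006  0.002 ] F(x,y,n) [-1.2 -0.2 -1. ] w 0.0237 vel 0.007
```

View pics/w10.png

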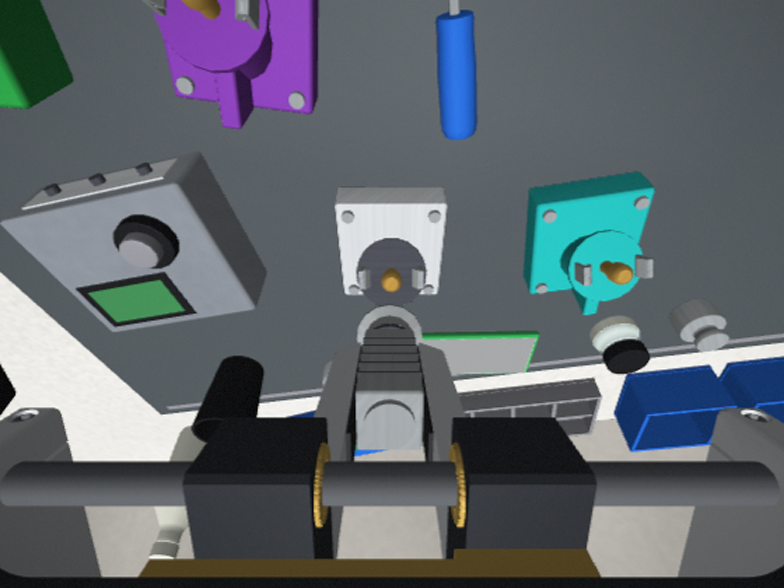

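View pics/s10.png

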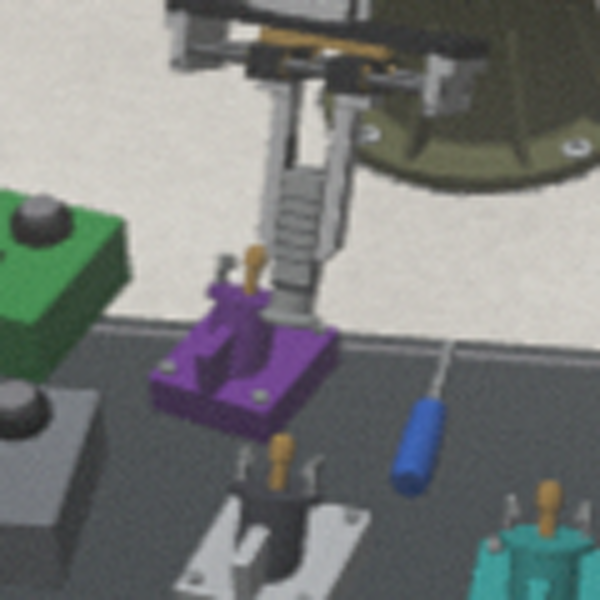

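```bash
python3 - <<'E'
from h import *
import pickle
p=pickle.load(open('w10.pkl','rb'));save(p,'w10c.png',(235,125,325,225),6)
tip=np.array([.529,-.0518,.0985]);n=nvec()
print(((proj(p,[tip,tip-.004*n,tip-.032*n])-[235,125])*6).round())
E
```

```text
[[270. 467.]
 [270. 461.]
 [269. 426.]]
```

View pics/w10c.png

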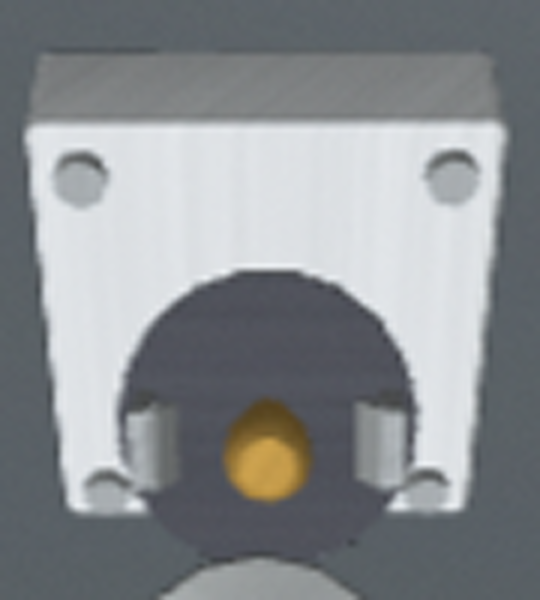

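```bash
python3 - <<'E'
from h import *
y=-.194;px=np.array([np.cos(.5)*np.cos(y),np.cos(.5)*np.sin(y),np.sin(.5)]);py=np.array([-np.sin(y),np.cos(y),0]);n=nvec()
print('px',px.round(4),'py',py.round(4),'n',n.round(4))
print(((-.0103*px+.0015*py-.045*n)/.05).round(3))
E
```

```text
px [ 0.8611 -0.1692  0.4794] py [0.1928 0.9812 0.    ] n [-0.4704  0.0924  0.8776]
[ 0.252 -0.019 -0.889]
```

Call:
play_rows(
  twist=[
    [-0.0016,-0.0006,0.002],
    [0,0,0],
    [0,0,0],
    [0,0,0],
    [0,0,0],
  ],
  travel=[
    [0.084,-0.006,-0.296],
    [0.084,-0.006,-0.296],
    [0.084,-0.006,-0.296],
    [0,0,0],
    [0,0,0],
  ],
  grip=[1,1,1,1,1],
)

```text
time_s: 11.7
ee_pos: [0.4956, -0.0461, 0.1623]
eef_rot: [-1.571, -0.5, -0.194]
force: [0.3, -0.9, -1.8]
grip_width: 0.0238
```

```bash
python3 - <<'E'
from h import *
import pickle
p=ctrl.camera('wrist');pickle.dump(p,open('w11.pkl','wb'));save(p,'w11.png',(225,170,335,290),5)
q=ctrl.camera('scene');save(q,'s11.png',(205,170,275,240),8);pickle.dump(q,open('s11.pkl','wb'))
status()
tip=np.array([.529,-.0518,.0985]);n=nvec()
print(((proj(p,[tip,tip-.032*n])-[225,170])*5).round(),((proj(q,[tip])-[205,170])*8).round())
E
```

```text
t 11.8 TCP [ 0.4958 -0.0464  0.1631] mouth rel tip (x,y,n) mm [ 1.5 -1.2 26.3] rotvec err frac [0.0003 0.0011 0.0006] F(x,y,n) [-0.1 -0.2 -1.3] w 0.0237 vel 0.006
[[269. 279.]
 [268. 228.]] [[254. 294.]]
```

View pics/w11.png

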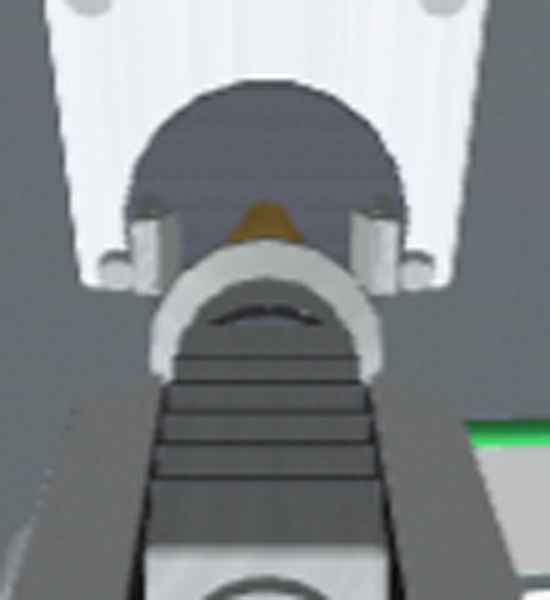

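View pics/s11.png

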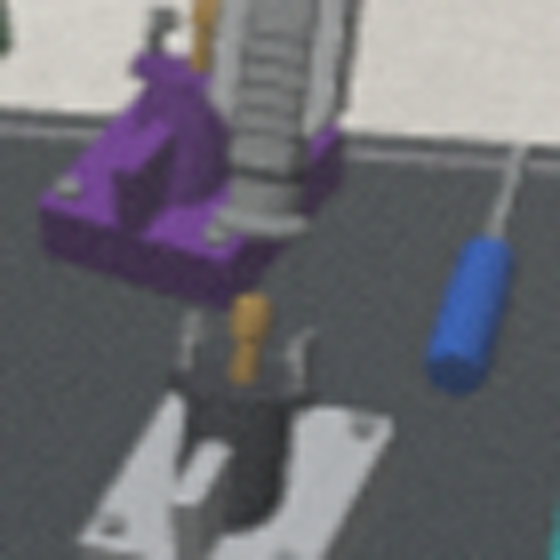

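Flange, nipple and catches are all centred at column ≈265 of the crop. Advance along the axis to just over the nipple.

Call:
play_rows(
  twist=[
    [0,0.001,0],
    [0,0,0],
    [0,0,0],
    [0,0,0],
    [0,0,0],
  ],
  travel=[
    [0.094,-0.018,-0.208],
    [0.107,-0.021,-0.2],
    [0.107,-0.021,-0.2],
    [0,0,0],
    [0,0,0],
  ],
  grip=[1,1,1,1,1],
)

```text
time_s: 12.3
ee_pos: [0.5108, -0.0498, 0.1313]
eef_rot: [-1.571, -0.498, -0.196]
force: [-0.3, -0.2, -2.2]
grip_width: 0.0235
```

```bash
python3 - <<'E'
from h import *
p=ctrl.camera('wrist');save(p,'w12.png',(225,170,335,290),5)
q=ctrl.camera('scene');save(q,'s12.png',(205,170,275,240),8)
status()
E
```

```text
t 12.4 TCP [ 0.511  -0.0498  0.1321] mouth rel tip (x,y,n) mm [ 0.2 -1.6 -8.4] rotvec err frac [ 0.0002 -0.0003  0.0011] F(x,y,n) [-0.7 -1.7 -1. ] w 0.0238 vel 0.006
```

View pics/w12.png

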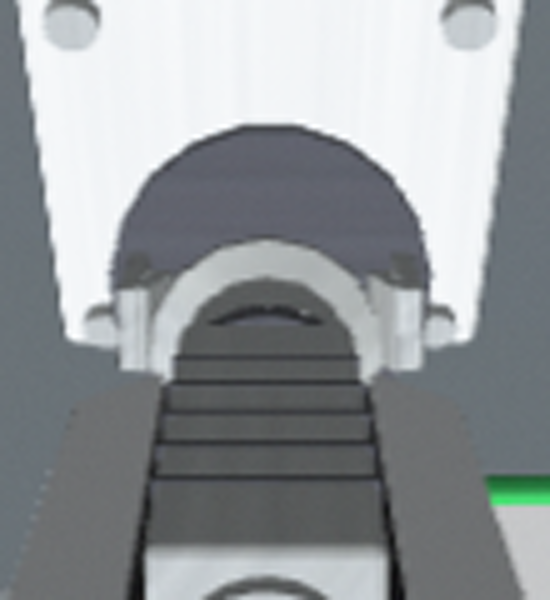

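View pics/s12.png

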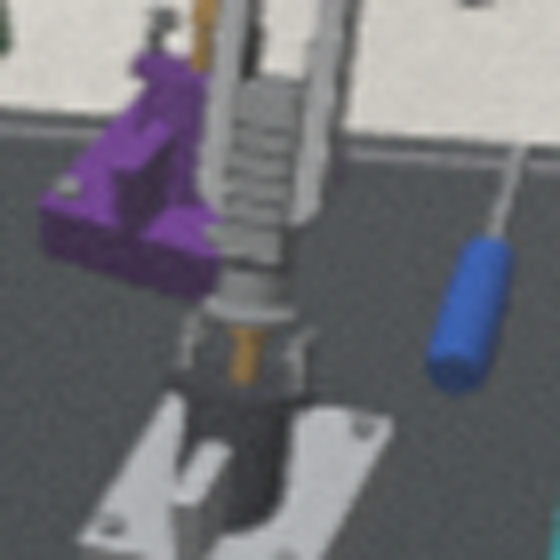

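Nipple is inside the mouth, flange about to enter the catches; shift +0.6 mm in y and continue gently.

Call:
play_rows(
  twist=[
    [0,0,0.001],
    [0,0,0],
    [0,0,0],
    [0,0,0],
  ],
  travel=[
    [0.032,0.006,-0.056],
    [0.03,-0.006,-0.056],
    [0.03,-0.006,-0.056],
    [0,0,0],
  ],
  grip=[1,1,1,1],
)

```text
time_s: 12.8
ee_pos: [0.5156, -0.0501, 0.1231]
eef_rot: [-1.571, -0.499, -0.194]
force: [0.3, 0.1, -1.2]
grip_width: 0.0236
```

```bash
python3 - <<'E'
from h import *
status()
E
```

```text
t 12.8 TCP [ 0.5156 -0.0501  0.1231] mouth rel tip (x,y,n) mm [ -0.1  -1.  -18.4] rotvec err frac [ 0.0002 -0.0006  0.0001] F(x,y,n) [-0.3  0.2 -1.2] w 0.0236 vel 0.011
```

Call:
play_rows(
  twist=[
    [0,0,0],
    [0,0,0],
  ],
  travel=[
    [0.019,-0.004,-0.035],
    [0.019,-0.004,-0.035],
  ],
  grip=[1,1],
)

```text
time_s: 13.0
ee_pos: [0.5174, -0.0505, 0.12]
eef_rot: [-1.571, -0.499, -0.194]
force: [-5.0, 0.2, 4.2]
grip_width: 0.0239
```

```bash
python3 - <<'E'
from h import *
status()
E
```

```text
t 13.0 TCP [ 0.5174 -0.0505  0.12  ] mouth rel tip (x,y,n) mm [  0.1  -1.  -22.1] rotvec err frac [ 0.0002 -0.0004  0.0001] F(x,y,n) [-2.3 -0.8  6.1] w 0.0239 vel 0.055
```

Call:
play_rows(
  twist=[
    [0,0,0],
    [0,0,0],
  ],
  travel=[
    [0.019,-0.004,-0.035],
    [0.019,-0.004,-0.035],
  ],
  grip=[1,1],
)

```text
time_s: 13.2
ee_pos: [0.5194, -0.0509, 0.1164]
eef_rot: [-1.571, -0.499, -0.194]
force: [-6.0, 1.6, 4.4]
grip_width: 0.0237
```

```bash
python3 - <<'E'
from h import *
status()
E
```

```text
t 13.2 TCP [ 0.5194 -0.0509  0.1164] mouth rel tip (x,y,n) mm [  0.1  -1.  -26.1] rotvec err frac [ 0.0002 -0.0004  0.    ] F(x,y,n) [-3.3  0.5  6.8] w 0.0237 vel 0.053
```

Call:
play_rows(
  twist=[
    [0,0,0],
    [0,0,0],
  ],
  travel=[
    [0.014,-0.003,-0.026],
    [0.014,-0.003,-0.026],
  ],
  grip=[1,1],
)

```text
time_s: 13.4
ee_pos: [0.5208, -0.0511, 0.1139]
eef_rot: [-1.571, -0.499, -0.194]
force: [-6.4, 2.5, 6.2]
grip_width: 0.0237
```

```bash
python3 - <<'E'
from h import *
status()
E
```

```text
t 13.4 TCP [ 0.5208 -0.0511  0.1139] mouth rel tip (x,y,n) mm [  0.1  -1.  -29.1] rotvec err frac [ 0.0002 -0.0004  0.    ] F(x,y,n) [-3.   1.2  8.7] w 0.0237 vel 0.037
```

Call:
play_rows(
  twist=[
    [0,0,0],
    [0,0,0],
  ],
  travel=[
    [0.009,-0.002,-0.018],
    [0,0,0],
  ],
  grip=[1,1],
)

```text
time_s: 13.6
ee_pos: [0.5211, -0.0512, 0.1135]
eef_rot: [-1.571, -0.5, -0.194]
force: [-14.1, 3.7, 13.9]
grip_width: 0.0241
```

```bash
python3 - <<'E'
from h import *
p=ctrl.camera('wrist');save(p,'w13.png',(225,170,335,290),5)
q=ctrl.camera('scene');save(q,'s13.png',(205,170,275,240),8)
status()
E
```

```text
t 13.7 TCP [ 0.5211 -0.0512  0.1135] mouth rel tip (x,y,n) mm [  0.2  -1.  -29.6] rotvec err frac [ 0.0002 -0.0003  0.    ] F(x,y,n) [-5.9  0.7 19.1] w 0.0238 vel 0.002
```

View pics/w13.png

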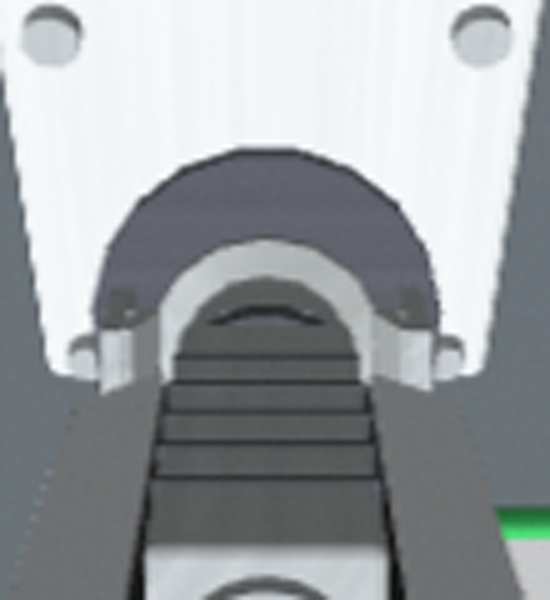

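View pics/s13.png

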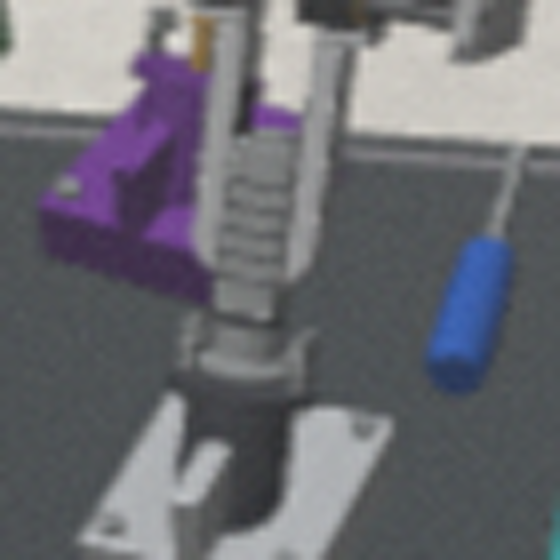

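Force rose sharply to 20 N along the axis within the last 0.5 mm: it is at the stop, catches overlap the flange rim. Relieve a little side load and hold.

Call:
play_rows(
  twist=[
    [0,0,0],
    [0,0,0],
    [0,0,0],
    [0,0,0],
    [0,0,0],
  ],
  travel=[
    [-0.005,0.001,-0.004],
    [0,0,0],
    [0,0,0],
    [0,0,0],
    [0,0,0],
  ],
  grip=[1,1,1,1,1],
)

```text
time_s: 14.2
ee_pos: [0.521, -0.0512, 0.1134]
eef_rot: [-1.571, -0.5, -0.194]
force: [-13.1, 2.2, 14.2]
grip_width: 0.024
```

```bash
python3 - <<'E'
from h import *
p=ctrl.camera('wrist');save(p,'w14.png',(205,200,355,290),5)
q=ctrl.camera('scene');save(q,'s14.png',s=1.4)
status()
E
```

```text
t 14.3 TCP [ 0.521  -0.0512  0.1134] mouth rel tip (x,y,n) mm [  0.2  -1.  -29.6] rotvec err frac [0.0003 0.0001 0.    ] F(x,y,n) [-4.4  0.4 18.9] w 0.024 vel 0.001
```

View pics/w14.png

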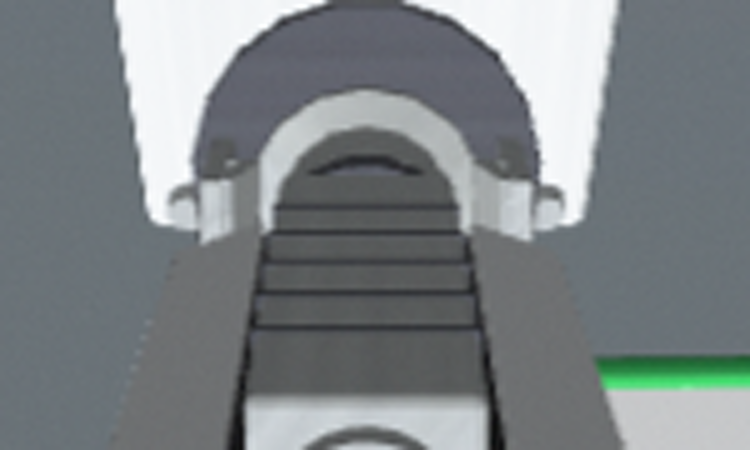

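View pics/s14.png

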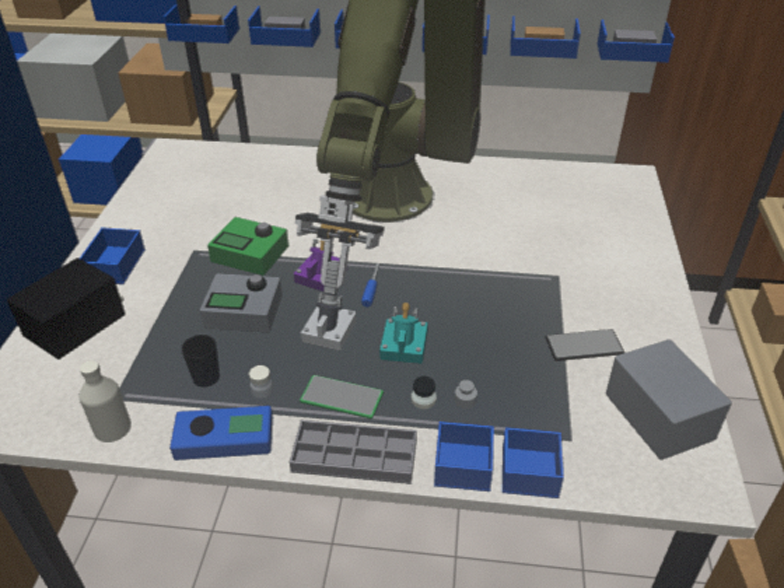

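Settled: 19 N steady along the axis, depth −29.6 mm (expected −29), both catch noses close over the flange rim, and everything else is unmoved.

```bash
python3 - <<'E'
from h import *
print(ctrl.hand_in()); status()
E
```

```text
the job is handed in; nothing more can be done
None
the job is handed in; nothing more can be done
```

I pressed the grey tester's start button fully down and let it come back up. Then I gripped the square steel coupler, tilted it to the nipple's 0.5 rad lean and pressed it onto the grey port's nipple. It was held there, gripped at 60 N, when I handed in at about 14.3 s. No verdict was reported.

**Last checks, before hand-in:**
- **Depth:** the coupler's mouth sat 29.6 mm past the free nipple end, against 29 mm expected when fully home.
- **Push:** the axial force was steady at about 19 N. It rose from about 9 to 19 N over the last 0.5 mm, so the nipple is at its stop.
- **Catches:** the wrist picture shows both noses over the flange rim. I had no direct reading of the nipple or catch joints.
- **Grip and surroundings:** the coupler had not slipped, and everything else on the bench looked unmoved in the scene view.

**What disagreed:**
- **Button height:** the fingers stopped about 3.5 mm higher than the button's stated geometry implies, and the force reached 54 N at the fingertips. The limit is 40 N for the arm and gripper body. I took the fingertips as not covered by it. I judged the press complete from the hard stop and from the button top looking flush with its collar.
- **Side load:** about 4 N of sideways force remained on the coupler at the end.

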